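# Load the sample spinner and lower its sensor mast

## Task

Get the sample spinner ready for its next run: take the three white dust caps off the spindles into the steel tray, and put every sample wheel onto a spindle of the deck, one to a spindle and hub side up, pressing lightly and rocking it until the splines mesh and it drops fully home on its seat. When all caps are in the tray and all wheels home, push the telescopic sensor mast down fully home, the thin inner tube first and then the middle tube. Do not knock over the beaker.

Things in the scene. Friction and masses are not known exactly. Their poses are not given: they have to be found in the camera images.
- wheel_a: loose hexagonal sample wheel, 0.2-0.4 kg, may be absent (None): aluminium plate 8 mm thick, 100 mm across flats (115 corners); on it a dark hexagonal hub, 56 mm across flats (65 corners), top 40 mm above the underside. Face normals of plate and hub at yaw 0, 60, 120.. deg from its x axis. Splined bore through it: see wheel_b. Origin: centre of underside, z up (hub side). Fits any spindle
- wheel_b: loose sample wheel exactly like wheel_a; may be absent (None). The bore of every wheel: six straight internal teeth 5.5 mm wide, tips on a 29 mm circle, roots at 42 mm, from 2 to 38 mm above the underside, at yaw 0, 60, 120.. deg from its x axis. Origin: centre of underside, z up (hub side)
- wheel_c: loose sample wheel exactly like wheel_a; may be absent (None). Origin: centre of underside, z up (hub side)
- seat_a (a point): leftmost (+y) seat of the deck: centre of the top face of a 54 mm round shoulder, 54 mm above the bench, where a fully home wheel's underside centre lies; z up. On it stands a fixed splined steel spindle 40 mm high: six teeth 6.5 mm wide, tips on a 39 mm circle, up to 28 mm; above them a plain nose, 26 mm diameter tapering to 16, that centres the bore with 1.5 mm play all round
- seat_b (a point): middle seat, with a spindle like seat_a's. The yaw of the teeth differs from spindle to spindle and start to start and is NOT given by the seat's orientation: see it from above or feel for it. Teeth mesh within about 6 deg either side of the right yaw, which recurs every 60 deg. A wheel not meshed stands 26 mm too high, on the spindle's tooth ends
- seat_c (a point): rightmost (-y) seat, with a spindle like seat_a's (tooth yaw: see seat_b). Spindles do not turn
- cap_a: loose white plastic dust cap, 60 g, at the start over seat_a's spindle, resting on the seat: hexagonal skirt 50 mm across flats (58 corners; face normals at yaw 0, 60.. deg from its x axis), 46 mm high, open below, with a round knob on top, 26 mm diameter, from 46 to 70 mm. It clears the spindle's teeth by 2 mm and lifts straight off. Origin: centre of its open lower rim, z towards the knob
- cap_b: dust cap exactly like cap_a, at the start over seat_b's spindle
- cap_c: dust cap exactly like cap_a, at the start over seat_c's spindle
- knob_a (a point): point on the axis of cap_a inside its knob, 60 mm above the rim: grip here
- knob_b (a point): point on the axis of cap_b inside its knob, 60 mm above the rim: grip here
- knob_c (a point): point on the axis of cap_c inside its knob, 60 mm above the rim: grip here
- tray: fixed open steel tray 250 x 120 x 30 mm (x, y, z) outside, walls and floor 4 mm, turned a little about z; origin: centre of its underside on the bench. Room for three caps in a row along its x, about 75 mm apart
- deck: the fixed drive deck, a beige box 150 x 400 x 50 mm (x, y, z) with a red stripe, turned a little about z; origin: centre of its underside on the bench. The three seats lie on its centre line 125 mm apart
- mast_head (a point): centre of the top face of the mast's round dark sensor head (60 mm diameter, 14 mm thick, on the inner tube); push it straight down here. It stands 249 mm above the bench with both tubes fully out, 129 mm with both fully home
- mast_inner (a joint): how far the inner tube (36 mm steel, the upper one) has slid down into the middle tube, m: 0 fully out, 0.060 fully home (head resting on the middle tube's collar). Starts nearly out. Slides at about 3 N of push and stays where it is left
- mast_mid (a joint): how far the middle tube (48 mm aluminium, the lower one, with a 56 mm collar on top) has slid down into the fixed outer tube, m: 0 fully out, 0.060 fully home (collar resting on the outer tube's rim). Starts nearly out. Needs about 10 N of push on top and stays where it is left; pushing on the head therefore moves the inner tube first
- mast_foot (a point): the mast's axis at bench level: fixed foot plate 100 x 100 x 12 mm, outer tube 60 mm diameter up to 107 mm
- beaker: bystander: glass beaker, 68 mm diameter, 85 mm tall, loose; origin at the centre of its underside

How it is judged:
By the outcome, as a careful person would: the job done as asked, in the order asked, and still so for the second after the job is handed in, with the robot touching nothing.
Of wheel_a, wheel_b, wheel_c only 2 to 3 are there at a start; the rules pass over those that are not, and their reading is None.
At some moment in a run one of wheel_a, wheel_b, wheel_c may be knocked a few centimetres aside while the robot is not near it.
Once in a run the grip may slacken for a moment while it holds something.
It also fails if it takes over 210 s, if anything falls off the work surface, if the arm or the gripper's body presses on something with over 40 N, if the wrist force passes 120 N, or if a joint passes its speed limit or range.

## Robot

A 6-joint arm with a two-finger parallel gripper is mounted at the origin on the work surface. World frame = base frame: x ahead of the robot, y to its left, z up, the work surface at z = 0. Lengths are in m, angles in rad, forces in N, time in s.
With the tool pointing down it reaches from about 0.3 to 0.95 m from the base axis. Payload 3.1 kg.
Tool frame: the origin (TCP) lies on the centre line of the jaws, within the pads' length; the fingertips stand 8 mm ahead of it and the grasp point (between the pads) lies 11 mm behind it (r.nose_length is the distance from the TCP to the fingertips, in m); z points along the fingers, y is the line along which they close (so a half turn about z gives the same grasp; the last joint's range is limited). The gripper opens to 85 mm and grips with 20 to 120 N. Pads are 22 mm wide; open, the fingers measure 114 mm over their backs; the gripper's body (76 mm by 85 mm) begins 54 mm behind the grasp point. The pads swing forward as they close: fully open they stand 13 mm farther back than shut.
Start: joints at [-1.222, 0.308, 1.634, -0, 1.2, -0.07], TCP at [0.254, -0.571, 0.239] pointing down, gripper open.
Joint ranges: [-3.06, 3.06], [-0.79, 1.96], [0.05, 2.63], [-1.19, 4.34], [0.05, 2.64], [-2.94, 2.94]. Speed limits (rad/s): [2.79, 2.79, 3.14, 3.14, 3.14, 3.14].

## Interface

Orientations are given as a 3x3 rotation matrix whose columns are the frame's x, y, z axes.
In Python, from rig import r gives the robot as it stands.
- The arm moves only by the tool drive_effector, called after "Request:" as name(argument=value, ...), one argument or row to a line, values as JSON. Schema: {"type":"object","properties":{"motion":{"type":"object","properties":{"offsets":{"type":"array","items":{"type":"array","items":{"type":"number"},"minItems":6,"maxItems":6},"minItems":1,"maxItems":20}},"additionalProperties":false,"required":["offsets"]},"jaw":{"type":"number"},"only":{"type":"string"},"quiet":{"type":"boolean"},"lines":{"type":"string"}},"required":["motion"],"additionalProperties":false}. motion is an object whose key "offsets" holds a list of rows, 1 to 20 of them, each of 6 numbers: dx, dy, dz in m, then a rotation vector rx, ry, rz in rad; each row is the pose to reach, as a shift and turn from the pose commanded when the call began, along the tool's axes at that moment; what a row does not reach only later rows make up. A row lasts 1/8 s, in which the tool goes at most 0.0625 m and 0.188 rad, less where a joint would pass 70% of its speed; a pose out of reach is approached as far as the arm can. jaw is the finger opening in m, set as the call begins (left out keeps the last). The fingers move at their own pace and stop on an object; the grip force is fixed at half the most. Time passes only in rows, so rows that do not move let the fingers close. The tool returns the time, the measured TCP pose, the force, the opening and the grip force at its end. only (a regular expression) keeps the lines of the reply that match it, lines (a string "A,B") keeps lines A to B, and quiet returns only ok. Input that does not fit is refused with a message, and nothing moves.
- r.get_state(): the state, without advancing time (a new reading comes with each control period).
- r.get_image(name): name is "scene" or "top"; returns the picture (400x640x3 uint8, red, green, blue); there is no depth.
- r.camera_model(name): a dict with "mtx" (3x3 intrinsics, pixels), "dist_coeffs" ([k1, k2, p1, p2, k3] as OpenCV has them; the pictures are not rectified), "R" (3x3) and "t" (3): a world point X has camera coordinates R X + t. Camera axes: x right, y down, z forward; pixel columns grow to the right and rows downward; lengths in m; the calibration is good to about 2 mm. A picture is of the moment at which its call begins. camera_model takes no time and is no camera call.
- r.hand_in(): hands the job in; it is judged then, once.
The state is a dict: "time_s": time; "qpos": joint angles; "dq": joint speeds; "joint_torque": joint torques, N m; "ee_pos": TCP position; "eef_rot": TCP orientation; "contact_force": force on the tool from outside, world axes, zero at the start; "moment": the same for the moment, N m; "width": finger opening in m; "grasp_force": force on a finger pad.
Only numpy, scipy, OpenCV 4.12 (cv2) and the standard library are available. Lean on these libraries where they do the work, as an engineer would, in place of code of your own. Each camera call takes 0.05 s, during which the arm holds its last target. There are 200 camera calls.

## Working session

There is one attempt and no reset: what is moved stays moved. The work goes in short steps, Python scripts to look and compute and a tool call to move; the robot and the scene stay as the last step left them, time stands still between calls to the robot, and variables do not carry over. Pictures are saved under pics/ and viewed, at most 14 in all, crops included, and the job is handed in when it is done.

```bash
ls; mkdir -p pics
```

Run:
```python
from rig import r
import cv2,pickle
for n in("scene","top"):
    cv2.imwrite(f"pics/{n}0.png",r.get_image(n)[:,:,::-1])
    c=r.camera_model(n);print(n,c)
s=r.get_state();print({k:s[k] for k in("time_s","ee_pos","eef_rot","contact_force","width")},r.nose_length)
```

```text
pics
rig.py
scene {'mtx': array([[389.41507022,   0.        , 314.8808586 ],
       [  0.        , 389.41507022, 199.18300031],
       [  0.        ,   0.        ,   1.        ]]), 'dist_coeffs': array([0.00962908, 0.        , 0.        , 0.        , 0.        ]), 'R': array([[-0.4424975 ,  0.89666165, -0.01392264],
       [ 0.66594533,  0.3181633 , -0.67475101],
       [-0.60059368, -0.30784735, -0.73791411]]), 't': array([ 0.19686552, -0.22873669,  1.51739367])}
top {'mtx': array([[436.00984195,   0.        , 310.28727873],
       [  0.        , 436.00984195, 202.59240054],
       [  0.        ,   0.        ,   1.        ]]), 'dist_coeffs': array([-0.10932234,  0.        ,  0.        ,  0.        ,  0.        ]), 'R': array([[-2.65880705e-02, -9.99646274e-01,  6.33052507e-04],
       [-9.98015372e-01,  2.65085203e-02, -5.71193044e-02],
       [ 5.70823185e-02, -2.15048822e-03, -9.98367159e-01]]), 't': array([0.01841249, 0.48147593, 1.21922061])}
{'time_s': 0.1, 'ee_pos': array([ 0.25390284, -0.57031374,  0.23814966]), 'eef_rot': array([[ 9.13568392e-01,  4.06684477e-01, -7.27513682e-04],
       [ 4.06685107e-01, -9.13566304e-01,  1.95741223e-03],
       [ 1.31417185e-04, -2.08409892e-03, -9.99997820e-01]]), 'contact_force': array([-0.58662312,  0.27673508,  0.44337837]), 'width': 0.08563015845526843} 0.008
```
View pics/scene0.png

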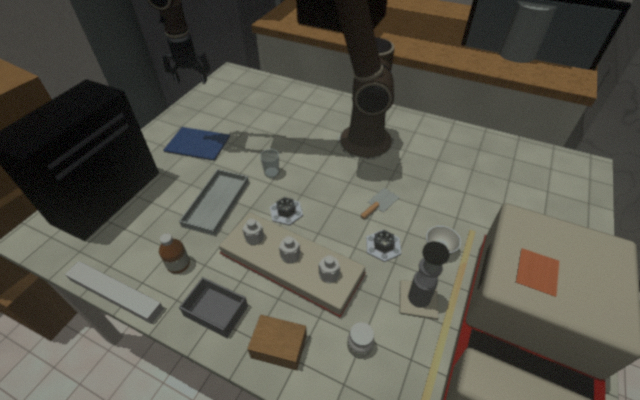

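View pics/top0.png

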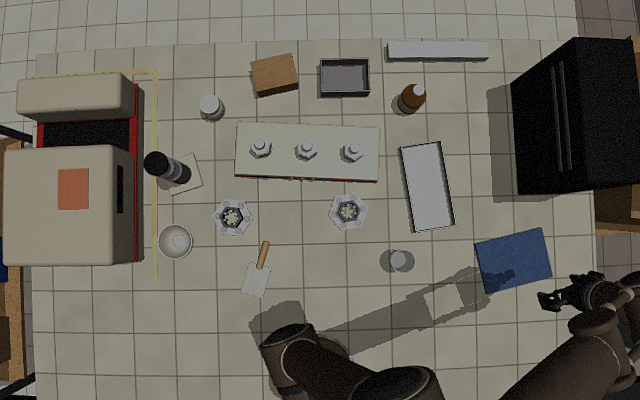

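The pictures show two wheels, in the top view at about (232,217) and (348,212), and knobs at about (260,146), (306,148) and (353,151). The steel tray is at (427,186), the beaker at (397,262) and the mast at (155,163).

Create h.py:
```python
from rig import r
import cv2,numpy as np
def p2w(n,uv,z):
    c=r.camera_model(n)
    p=cv2.undistortPoints(np.array([[uv]],float),c["mtx"],c["dist_coeffs"])[0,0]
    R,t=c["R"],c["t"]; d=R.T@np.array([*p,1]); o=-R.T@t
    return (o+d*(z-o[2])/d[2])[:3]
def w2p(n,X):
    c=r.camera_model(n)
    return cv2.projectPoints(np.array(X,float).reshape(-1,1,3),cv2.Rodrigues(c["R"])[0],c["t"],c["mtx"],c["dist_coeffs"])[0][:,0]
def crop(n,x,y,w,h,k,f):
    im=r.get_image(n)[y:y+h,x:x+w,::-1]
    cv2.imwrite("pics/"+f,cv2.resize(im,None,fx=k,fy=k,interpolation=cv2.INTER_CUBIC))
def go(target,yaw=None):
    "shift in tool axes to world target, and turn about tool z to get jaw line at world yaw (mod pi)"
    s=r.get_state();R=s["eef_rot"];d=R.T@(np.array(target)-s["ee_pos"])
    print("pos",s["ee_pos"].round(4),"t",round(s["time_s"],2),"d",d.round(4))
    y=np.arctan2(R[1,1],R[0,1])
    print("jaw yaw",np.degrees(y).round(1),"tilt",R[:,2].round(4))
    if yaw is not None:
        e=(np.radians(yaw)-y+np.pi/2)%np.pi-np.pi/2
        print("rz",-e.round(3)," alt",(-e+np.pi*np.sign(e)).round(3),"q6",s["qpos"][5].round(3))
```

Run:
```python
from h import *
crop("top",190,120,200,120,4,"c1.png")
crop("scene",205,185,240,150,3.3,"c2.png")
```

```text
(no output)
```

View pics/c1.png

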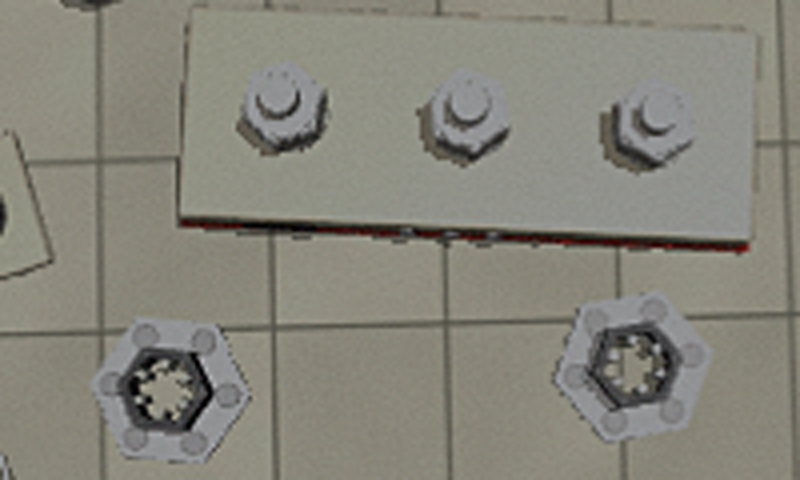

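View pics/c2.png

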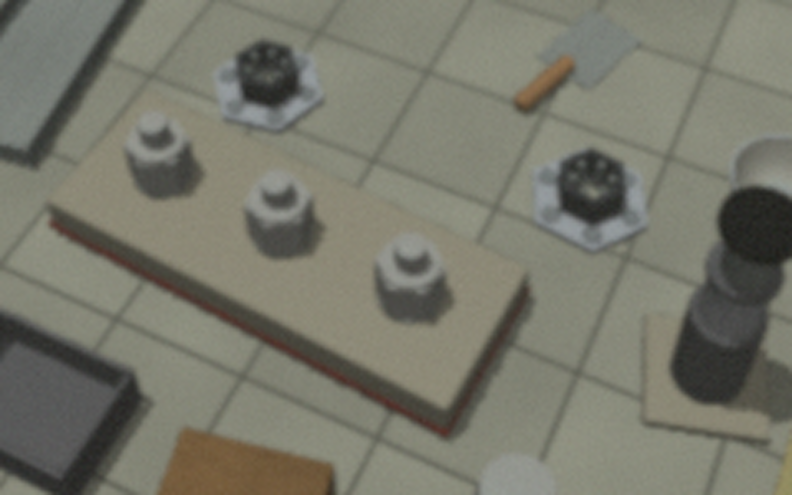

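The top crop (origin 190,120, scale 4) gives knobs at (279,97), (468,101) and (657,108), plus clear deck corners and both wheel plates' corners. Hub sides are up.

Run:
```python
from h import *
P=lambda x,y,z:p2w("top",((x+.5)/4-.5+190,(y+.5)/4-.5+120),z)
k=[P(279,97,.124),P(468,101,.124),P(657,108,.124)]
print("knobs",*[a.round(4) for a in k],np.linalg.norm(k[0]-k[1]),np.linalg.norm(k[2]-k[1]))
d=np.array([P(*c,.05) for c in((191,9),(756,34),(749,240),(180,217))]);print("deck",d.mean(0).round(4),[np.linalg.norm(d[i]-d[i-1]).round(3) for i in range(4)],"yaw",np.degrees(np.arctan2(*(d[0]-d[1])[[1,0]])).round(1),np.degrees(np.arctan2(*(d[3]-d[2])[[1,0]])).round(1))
Wl=[(92,384),(138,318),(215,321),(250,397),(205,464),(128,459)];Wr=[(553,377),(580,304),(655,291),(711,352),(687,428),(608,442)]
for W in(Wl,Wr):
    w=np.array([P(*c,.008) for c in W]);c=w.mean(0);e=w-c
    print("wheel",c.round(4),np.hypot(e[:,0],e[:,1]).round(4),"corner yaw",(np.degrees(np.arctan2(e[:,1],e[:,0]))%60).round(1))
t=np.array([p2w("top",c,.03) for c in((400,146),(440,141),(455,226),(414,232))]);print("tray",t.mean(0).round(3),"x axis",np.degrees(np.arctan2(*(t[0]-t[3])[[1,0]])),np.degrees(np.arctan2(*(t[1]-t[2])[[1,0]])),[np.linalg.norm(t[i]-t[i-1]).round(3) for i in range(4)])
print("mast",p2w("top",(154,163),.247),p2w("scene",(436,253),.247))
print("beaker",p2w("top",(397,260),.085))
# segment knob check from scene
for q in((153,123),(279,185),(411,246)):print("scene knob",p2w("scene",(205+q[0]/3.3,185+q[1]/3.3),.124).round(4))
go([k[0][0],k[0][1],.2],0)
```

```text
knobs [0.6321 0.1343 0.124 ] [0.626  0.0114 0.124 ] [ 0.6183 -0.1114  0.124 ] 0.12306779046492618 0.12299032583652793
deck [0.6242 0.0115 0.05  ] [np.float64(0.146), np.float64(0.395), np.float64(0.145), np.float64(0.393)] yaw 85.9 86.1
wheel [0.4463 0.2282 0.008 ] [0.0571 0.0571 0.0583 0.0565 0.0577 0.0576] corner yaw [24.  23.7 26.5 23.8 23.7 26.4]
wheel [ 0.4553 -0.1001  0.008 ] [0.057  0.0574 0.0556 0.0569 0.0588 0.0569] corner yaw [36.6 38.7 41.3 38.2 39.5 40.5]
tray [ 0.519 -0.326  0.03 ] x axis 6.993365780431312 7.479885172155225 [np.float64(0.246), np.float64(0.117), np.float64(0.245), np.float64(0.119)]
mast [0.5709232 0.3691914 0.247    ] [0.59302753 0.37602624 0.247     ]
beaker [ 0.31862297 -0.22084741  0.085     ]
scene knob [ 0.6187 -0.1102  0.124 ]
scene knob [0.6292 0.0172 0.124 ]
scene knob [0.6361 0.1383 0.124 ]
pos [ 0.254  -0.5705  0.2385] t 0.2 d [ 0.6321 -0.4901  0.0393]
jaw yaw -66.0 tilt [-5.0e-04  1.4e-03 -1.0e+00]
rz -1.152  alt 1.99 q6 -0.07
```

```bash
python3 -c "
from h import *
go([.6175,-.112,.15],97)"
```

```text
pos [ 0.254  -0.5705  0.2385] t 0.2 d [ 0.5186 -0.271   0.0889]
jaw yaw -66.0 tilt [-5.0e-04  1.4e-03 -1.0e+00]
rz 0.297  alt -2.845 q6 -0.07
```

Request:
drive_effector(
  motion={"offsets": [[0.519,-0.271,0.03,0,0,0.297],[0.519,-0.271,0.03,0,0,0.297],[0.519,-0.271,0.03,0,0,0.297],[0.519,-0.271,0.03,0,0,0.297],[0.519,-0.271,0.03,0,0,0.297],[0.519,-0.271,0.03,0,0,0.297],[0.519,-0.271,0.03,0,0,0.297],[0.519,-0.271,0.03,0,0,0.297],[0.519,-0.271,0.03,0,0,0.297],[0.519,-0.271,0.06,0,0,0.297],[0.519,-0.271,0.089,0,0,0.297],[0.519,-0.271,0.089,0,0,0.297]]},
  jaw=0.06,
)

```text
time_s: 1.7
ee_pos: [0.6155, -0.1112, 0.1468]
eef_rot: [[0.992, 0.122, -0.007], [0.122, -0.992, 0.002], [-0.007, -0.003, -1.0]]
contact_force: [-0.7, 0.3, -0.8]
width: 0.0599
grasp_force: 0.0
```

```bash
python3 -c "
from h import *
go([.6175,-.112,.111],97)"
```

```text
pos [ 0.6155 -0.1112  0.1468] t 1.7 d [0.0021 0.0012 0.0358]
jaw yaw -83.0 tilt [-0.0073  0.0017 -1.    ]
rz 0.001  alt -3.141 q6 1.2
```

Request:
drive_effector(
  motion={"offsets": [[0.002,0.001,0.02,0,0,0],[0.002,0.001,0.036,0,0,0],[0.002,0.001,0.036,0,0,0]]},
)

```text
time_s: 2.08
ee_pos: [0.6187, -0.1132, 0.1125]
eef_rot: [[0.993, 0.121, -0.003], [0.121, -0.993, 0.001], [-0.003, -0.001, -1.0]]
contact_force: [-0.2, 0.1, 0.3]
width: 0.0602
grasp_force: 0.0
```

Request:
drive_effector(
  motion={"offsets": [[0,0,0,0,0,0],[0,0,0,0,0,0],[0,0,0,0,0,0],[0,0,0,0,0,0]]},
  jaw=0.01,
)

```text
time_s: 2.58
ee_pos: [0.6209, -0.1132, 0.1153]
eef_rot: [[0.993, 0.122, 0.002], [0.122, -0.993, -0.0], [0.002, 0.001, -1.0]]
contact_force: [-0.6, 0.0, 3.3]
width: 0.0237
grasp_force: 58.8
```

```bash
python3 -c "
from h import *
go([.6175,-.112,.111],97)"
```

```text
pos [ 0.6209 -0.1132  0.1153] t 2.58 d [-0.0033 -0.0017  0.0043]
jaw yaw -83.0 tilt [ 1.8e-03 -5.0e-04 -1.0e+00]
rz -0.0  alt 3.141 q6 1.2
```

Request:
drive_effector(
  motion={"offsets": [[0,0,-0.04,0,0,0],[0,0,-0.075,0,0,0],[-0.01,0.03,-0.075,0,0,0],[-0.025,0.09,-0.06,0,0,0],[-0.037,0.15,-0.05,0,0,0],[-0.05,0.2,-0.03,0,0,0],[-0.05,0.2,0.01,0,0,0],[-0.05,0.2,0.035,0,0,0],[-0.05,0.2,0.035,0,0,0]]},
)

```text
time_s: 3.7
ee_pos: [0.5921, -0.3164, 0.0757]
eef_rot: [[0.993, 0.121, -0.006], [0.121, -0.993, 0.004], [-0.006, -0.005, -1.0]]
contact_force: [-0.3, 0.3, 0.1]
width: 0.0237
grasp_force: 59.5
```

```bash
python3 -c "
from h import *
go([.593,-.317,.067],97)
crop('top',340,120,150,130,4,'t1.png')"
```

```text
pos [ 0.5921 -0.3164  0.0757] t 3.7 d [0.0009 0.0008 0.0087]
jaw yaw -83.0 tilt [-0.0063  0.0039 -1.    ]
rz -0.001  alt 3.141 q6 0.894
```

View pics/t1.png

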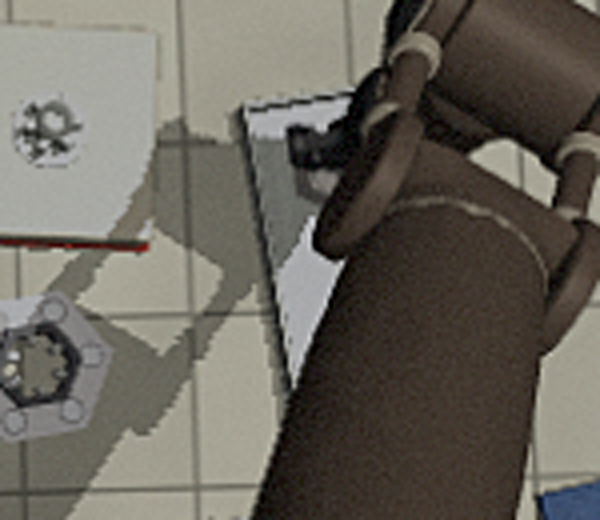

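The spindle at seat c is bare and the cap is over the tray.

Request:
drive_effector(
  motion={"offsets": [[0.001,0,0.007,0,0,0],[0.001,0,0.010,0,0,0]]},
)

```text
time_s: 4.0
ee_pos: [0.5968, -0.3178, 0.0704]
eef_rot: [[0.993, 0.122, 0.002], [0.122, -0.993, -0.001], [0.002, 0.001, -1.0]]
contact_force: [-0.1, -0.5, -0.9]
width: 0.0237
grasp_force: 59.5
```

Request:
drive_effector(
  motion={"offsets": [[0,0,0,0,0,0],[0,0,0,0,0,0],[0,0,-0.03,0,0,0],[0,0,-0.085,0,0,0],[0,0,-0.085,0,0,0]]},
  jaw=0.06,
)

```text
time_s: 4.62
ee_pos: [0.6, -0.3201, 0.1615]
eef_rot: [[0.993, 0.121, 0.011], [0.122, -0.993, -0.007], [0.01, 0.008, -1.0]]
contact_force: [0.4, -0.4, -0.7]
width: 0.06
grasp_force: 0.0
```

```bash
python3 -c "
from h import *
go([.626,.0125,.113],97)"
```

```text
pos [ 0.6    -0.3201  0.1615] t 4.62 d [ 0.0657 -0.3274  0.0464]
jaw yaw -83.0 tilt [ 0.0112 -0.0069 -0.9999]
rz -0.0  alt 3.141 q6 0.895
```

Request:
drive_effector(
  motion={"offsets": [[0.013,-0.06,0,0,0,0],[0.025,-0.12,0,0,0,0],[0.037,-0.18,0,0,0,0],[0.05,-0.24,0,0,0,0],[0.06,-0.3,0,0,0,0],[0.062,-0.328,0,0,0,0],[0.062,-0.328,0,0,0,0],[0.062,-0.328,0,0,0,0]]},
)

```text
time_s: 5.62
ee_pos: [0.6174, 0.0149, 0.1541]
eef_rot: [[0.993, 0.122, -0.0], [0.122, -0.993, -0.001], [-0.0, 0.001, -1.0]]
contact_force: [0.7, -0.4, -0.5]
width: 0.0601
grasp_force: 0.0
```

```bash
python3 -c "
from h import *
go([.626,.0125,.113],97)"
```

```text
pos [0.6174 0.0149 0.1541] t 5.62 d [0.0082 0.0034 0.0411]
jaw yaw -83.0 tilt [-2.e-04 -6.e-04 -1.e+00]
rz -0.0  alt 3.141 q6 1.403
```

Request:
drive_effector(
  motion={"offsets": [[0.008,0.003,0.02,0,0,0],[0.008,0.003,0.04,0,0,0],[0.008,0.003,0.040,0,0,0],[0.008,0.003,0.040,0,0,0]]},
)

```text
time_s: 6.12
ee_pos: [0.6256, 0.013, 0.1141]
eef_rot: [[0.993, 0.121, -0.001], [0.121, -0.993, 0.0], [-0.001, -0.0, -1.0]]
contact_force: [0.1, -0.5, -0.6]
width: 0.0598
grasp_force: 0.0
```

Request:
drive_effector(
  motion={"offsets": [[0,0,0,0,0,0],[0,0,0,0,0,0],[0,0,0,0,0,0],[0,0,0,0,0,0]]},
  jaw=0.01,
)

```text
time_s: 6.62
ee_pos: [0.6266, 0.0134, 0.1153]
eef_rot: [[0.993, 0.122, 0.002], [0.122, -0.993, -0.0], [0.002, 0.0, -1.0]]
contact_force: [0.5, 0.2, 5.1]
width: 0.0237
grasp_force: 58.8
```

```bash
python3 -c "
from h import *
go([.519,-.326,.069],97)"
```

```text
pos [0.6266 0.0134 0.1153] t 6.62 d [-0.1481  0.3238  0.0462]
jaw yaw -83.0 tilt [ 1.7e-03 -3.0e-04 -1.0e+00]
rz -0.0  alt 3.141 q6 1.401
```

Request:
drive_effector(
  motion={"offsets": [[0,0,-0.04,0,0,0],[0,0,-0.08,0,0,0],[-0.025,0.055,-0.08,0,0,0],[-0.05,0.11,-0.08,0,0,0],[-0.075,0.165,-0.08,0,0,0],[-0.1,0.22,-0.08,0,0,0],[-0.125,0.275,-0.07,0,0,0],[-0.148,0.324,-0.04,0,0,0],[-0.148,0.324,0.0,0,0,0],[-0.148,0.324,0.035,0,0,0],[-0.148,0.324,0.037,0,0,0]]},
)

```text
time_s: 8.0
ee_pos: [0.5151, -0.324, 0.0734]
eef_rot: [[0.993, 0.121, -0.007], [0.121, -0.993, 0.005], [-0.006, -0.006, -1.0]]
contact_force: [-0.5, 0.3, -1.4]
width: 0.0237
grasp_force: 59.8
```

```bash
python3 -c "
from h import *
go([.519,-.326,.069],97)"
```

```text
pos [ 0.5151 -0.324   0.0734] t 8.0 d [0.0036 0.0025 0.0043]
jaw yaw -83.1 tilt [-0.007   0.0053 -1.    ]
rz -0.001  alt 3.141 q6 0.816
```

Request:
drive_effector(
  motion={"offsets": [[0.001,0,0.005,0,0,0],[0.001,0,0.007,0,0,0]]},
)

```text
time_s: 8.25
ee_pos: [0.5207, -0.3264, 0.0718]
eef_rot: [[0.993, 0.122, 0.003], [0.122, -0.993, -0.002], [0.002, 0.002, -1.0]]
contact_force: [-0.5, -0.4, -0.8]
width: 0.0238
grasp_force: 59.8
```

Request:
drive_effector(
  motion={"offsets": [[0,0,0,0,0,0],[0,0,0,0,0,0],[0,0,-0.03,0,0,0],[0,0,-0.085,0,0,0],[0,0,-0.085,0,0,0]]},
  jaw=0.06,
)

```text
time_s: 8.88
ee_pos: [0.5232, -0.3288, 0.1618]
eef_rot: [[0.993, 0.122, 0.01], [0.122, -0.993, -0.008], [0.009, 0.009, -1.0]]
contact_force: [-0.5, -1.2, 0.4]
width: 0.0602
grasp_force: 0.0
```

```bash
python3 -c "
from h import *
go([.634,.137,.113],97)"
```

```text
pos [ 0.5232 -0.3288  0.1618] t 8.88 d [ 0.1661 -0.4493  0.0465]
jaw yaw -83.0 tilt [ 0.0103 -0.0075 -0.9999]
rz -0.0  alt 3.141 q6 0.817
```

Request:
drive_effector(
  motion={"offsets": [[0.02,-0.06,0,0,0,0],[0.042,-0.115,0,0,0,0],[0.064,-0.17,0,0,0,0],[0.085,-0.23,0,0,0,0],[0.105,-0.285,0,0,0,0],[0.127,-0.34,0,0,0,0],[0.148,-0.4,0,0,0,0],[0.168,-0.45,0,0,0,0],[0.168,-0.45,0,0,0,0],[0.168,-0.45,0,0,0,0]]},
)

```text
time_s: 10.12
ee_pos: [0.6306, 0.1409, 0.1545]
eef_rot: [[0.992, 0.122, -0.002], [0.122, -0.992, -0.001], [-0.002, 0.001, -1.0]]
contact_force: [0.2, -0.8, 0.2]
width: 0.0601
grasp_force: 0.0
```

```bash
python3 -c "
from h import *
go([.634,.137,.113],97)"
```

```text
pos [0.6306 0.1409 0.1545] t 10.12 d [0.0029 0.0043 0.0415]
jaw yaw -83.0 tilt [-1.6e-03 -9.0e-04 -1.0e+00]
rz 0.001  alt -3.141 q6 1.601
```

Request:
drive_effector(
  motion={"offsets": [[0.003,0.004,0.02,0,0,0],[0.003,0.004,0.04,0,0,0],[0.003,0.004,0.040,0,0,0],[0.003,0.004,0.040,0,0,0]]},
)

```text
time_s: 10.62
ee_pos: [0.6346, 0.137, 0.1146]
eef_rot: [[0.993, 0.121, -0.001], [0.121, -0.993, -0.0], [-0.001, -0.0, -1.0]]
contact_force: [0.4, -0.6, -0.0]
width: 0.06
grasp_force: 0.0
```

Request:
drive_effector(
  motion={"offsets": [[0,0,0,0,0,0],[0,0,0,0,0,0],[0,0,0,0,0,0],[0,0,0,0,0,0]]},
  jaw=0.01,
)

```text
time_s: 11.12
ee_pos: [0.6356, 0.1376, 0.1163]
eef_rot: [[0.993, 0.122, 0.002], [0.122, -0.993, 0.0], [0.002, 0.0, -1.0]]
contact_force: [-0.4, -1.0, 4.3]
width: 0.0233
grasp_force: 58.8
```

```bash
python3 -c "
from h import *
go([.445,-.335,.069],97)"
```

```text
pos [0.6356 0.1376 0.1163] t 11.12 d [-0.2468  0.4459  0.0469]
jaw yaw -83.0 tilt [ 1.9e-03  1.0e-04 -1.0e+00]
rz -0.0  alt 3.141 q6 1.595
```

Request:
drive_effector(
  motion={"offsets": [[0,0,-0.04,0,0,0],[0,0,-0.08,0,0,0],[-0.028,0.05,-0.08,0,0,0],[-0.056,0.1,-0.08,0,0,0],[-0.084,0.15,-0.08,0,0,0],[-0.11,0.2,-0.08,0,0,0],[-0.14,0.25,-0.08,0,0,0],[-0.165,0.3,-0.08,0,0,0],[-0.192,0.35,-0.08,0,0,0],[-0.22,0.4,-0.08,0,0,0],[-0.247,0.446,-0.05,0,0,0],[-0.247,0.446,0.0,0,0,0],[-0.247,0.446,0.035,0,0,0],[-0.247,0.446,0.037,0,0,0],[-0.247,0.446,0.037,0,0,0]]},
)

```text
time_s: 13.0
ee_pos: [0.4445, -0.3354, 0.079]
eef_rot: [[0.993, 0.122, 0.001], [0.122, -0.993, -0.001], [0.001, 0.001, -1.0]]
contact_force: [0.1, -1.0, -0.6]
width: 0.0236
grasp_force: 59.4
```

```bash
python3 -c "
from h import *
go([.445,-.335,.069],97)"
```

```text
pos [ 0.4445 -0.3354  0.079 ] t 13.0 d [ 0.0005 -0.0004  0.01  ]
jaw yaw -83.0 tilt [ 9.e-04 -7.e-04 -1.e+00]
rz -0.0  alt 3.142 q6 0.724
```

Request:
drive_effector(
  motion={"offsets": [[0,0,0.007,0,0,0],[0,0,0.01,0,0,0],[0,0,0.01,0,0,0]]},
)

```text
time_s: 13.38
ee_pos: [0.444, -0.3351, 0.0686]
eef_rot: [[0.993, 0.122, 0.0], [0.122, -0.993, -0.0], [0.0, 0.0, -1.0]]
contact_force: [-0.3, 0.0, -0.0]
width: 0.0237
grasp_force: 59.4
```

Request:
drive_effector(
  motion={"offsets": [[0,0,0,0,0,0],[0,0,0,0,0,0],[0,0,-0.03,0,0,0],[0,0,-0.09,0,0,0],[-0.04,0.04,-0.13,0,0,0],[-0.08,0.08,-0.15,0,0,0],[-0.12,0.13,-0.15,0,0,0],[-0.16,0.17,-0.15,0,0,0],[-0.18,0.19,-0.15,0,0,0],[-0.18,0.19,-0.15,0,0,0]]},
  jaw=0.08,
)

```text
time_s: 14.62
ee_pos: [0.2866, -0.5473, 0.2183]
eef_rot: [[0.993, 0.118, 0.0], [0.118, -0.993, -0.001], [0.0, 0.001, -1.0]]
contact_force: [0.2, 0.5, 0.1]
width: 0.08
grasp_force: 0.0
```

```bash
python3 -c "
from h import *
crop('top',190,80,160,160,1,'x.png')
im=r.get_image('top')[:,:,::-1]
k=lambda x,y,w,h,f:cv2.resize(im[y:y+h,x:x+w],None,fx=f,fy=f,interpolation=cv2.INTER_CUBIC)
cv2.imwrite('pics/all1.png',np.vstack([k(200,100,260,150,3)]))
cv2.imwrite('pics/sp1.png',np.hstack([k(x-20,133,40,40,6.6) for x in (260,306,353)]))
"
```

```text
(no output)
```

View pics/all1.png

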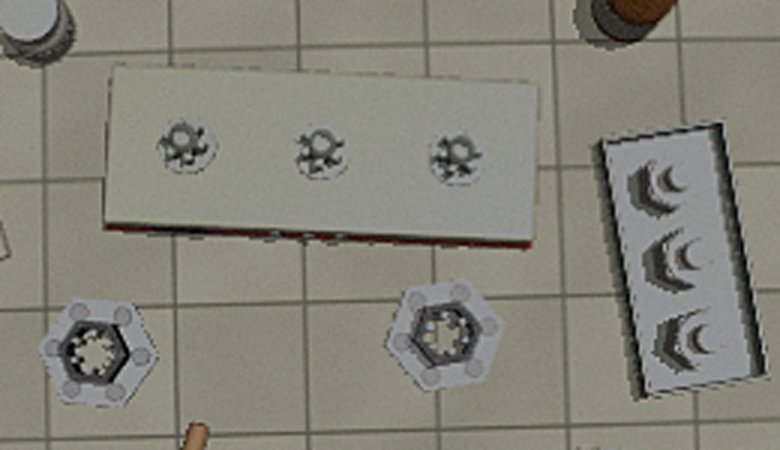

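View pics/sp1.png

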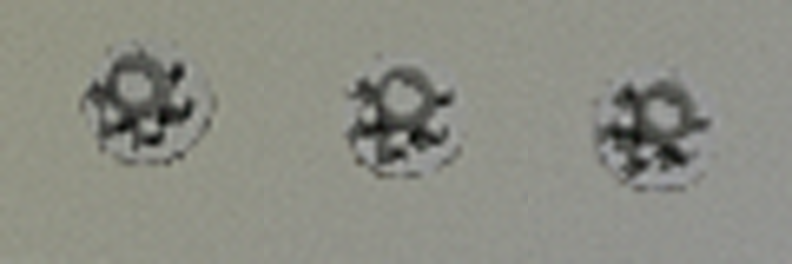

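All three caps stand upright in the tray, the three spindles are bare (dark spokes are the teeth), and the wheels have not moved. I'll fit the tooth and wheel yaws.

Create fit.py:
```python
from h import *
from scipy.optimize import minimize
def fit_sp(g,c0):
    best=[]
    def masks(cx,cy,yaw,S=8):
        x0,y0=w2p("top",[[cx,cy,.054]])[0].round()-18
        M=np.zeros((36*S,36*S),np.uint8);D=M.copy();N=M.copy()
        def put(A,X,v=255): 
            p=(w2p("top",X)-[x0,y0]+.5)*S; cv2.fillConvexPoly(A,cv2.convexHull(p.astype(np.int32)),v)
        th=np.linspace(0,2*np.pi,40)
        ring=lambda rr,z:[[cx+rr*np.cos(a),cy+rr*np.sin(a),z] for a in th]
        put(D,ring(.026,.054))
        for i in range(6):
            a=yaw+i*np.pi/3;u=np.array([np.cos(a),np.sin(a)]);v=np.array([-u[1],u[0]])
            put(M,[[*(np.array([cx,cy])+u*q+v*w),z] for q in(.011,.0192) for w in(-.00325,.00325) for z in(.054,.082)])
        put(N,ring(.013,.082)+ring(.008,.094))
        f=lambda A:cv2.resize(A,(36,36),interpolation=cv2.INTER_AREA)/255.
        m=f(M);n=f(N);d=np.maximum(f(D),m)*(n<.1)
        return m,d,int(x0),int(y0)
    for cx in np.arange(-.003,.0031,.0015):
      for cy in np.arange(-.003,.0031,.0015):
        for yaw in range(0,60,3):
            m,d,x0,y0=masks(c0[0]+cx,c0[1]+cy,np.radians(yaw))
            p=g[y0:y0+36,x0:x0+36][d>.9];q=m[d>.9]
            best.append((np.corrcoef(p,q)[0,1],c0[0]+cx,c0[1]+cy,yaw))
    best.sort();return best[0],sorted(best[:200],key=lambda b:b[0])[:6]
```

Run:
```python
from fit import *
g=cv2.cvtColor(r.get_image("top"),cv2.COLOR_RGB2GRAY).astype(float)
for c in((.635,.1373),(.6264,.0131),(.6182,-.113)):
    b,l=fit_sp(g,c);print(np.round(b,4),[(round(x[0],2),x[3]) for x in l])
    Y={y:0 for y in range(0,60,3)}
```

```text
Traceback (most recent call last):
  File "fit.py", line 23, in fit_sp
    m,d,x0,y0=masks(c0[0]+cx,c0[1]+cy,np.radians(yaw))
              ~~~~~^^^^^^^^^^^^^^^^^^^^^^^^^^^^^^^^^^^
  File "fit.py", line 15, in masks
    put(M,[[*(np.array([cx,cy])+u*q+v*w),z] for q in(.011,.0192) for w in(-.00325,.00325) for z in(.054,.082)])
    ~~~^^^^^^^^^^^^^^^^^^^^^^^^^^^^^^^^^^^^^^^^^^^^^^^^^^^^^^^^^^^^^^^^^^^^^^^^^^^^^^^^^^^^^^^^^^^^^^^^^^^^^^^^
  File "fit.py", line 9, in put
    p=(w2p("top",X)-[x0,y0]+.5)*S; cv2.fillConvexPoly(A,cv2.convexHull(p.astype(np.int32)),v)
       ~~~^^^^^^^^^
  File "h.py", line 9, in w2p
    c=r.camera_model(n)
ValueError: time passes only in moves, steps and waits
```

```bash
sed -i 's/^def p2w/from functools import lru_cache\ncm=lru_cache(None)(r.camera_model)\ndef p2w/; s/c=r.camera_model(n)/c=cm(n)/' h.py
```

Run:
```python
from fit import *
g=np.mean([cv2.cvtColor(r.get_image("top"),cv2.COLOR_RGB2GRAY).astype(float) for _ in range(4)],0)
np.save("g.npy",g)
for c in((.635,.1373),(.6264,.0131),(.6182,-.113)):
    b,l=fit_sp(g,c);print(np.round(b,4),[(round(x[0],2),x[3]) for x in l])
```

```text
[-0.5162  0.632   0.1388 12.    ] [(np.float64(-0.52), 12), (np.float64(-0.51), 12), (np.float64(-0.51), 9), (np.float64(-0.5), 9), (np.float64(-0.5), 6), (np.float64(-0.5), 15)]
[-5.960e-01  6.234e-01  1.610e-02  4.800e+01] [(np.float64(-0.6), 48), (np.float64(-0.59), 48), (np.float64(-0.58), 51), (np.float64(-0.58), 45), (np.float64(-0.57), 51), (np.float64(-0.55), 54)]
[-0.6615  0.6152 -0.11   33.    ] [(np.float64(-0.66), 33), (np.float64(-0.66), 36), (np.float64(-0.63), 39), (np.float64(-0.62), 30), (np.float64(-0.57), 42), (np.float64(-0.56), 27)]
```

Run:
```python
from h import *
g=np.load("g.npy")
rows=[[],[]]
for cx,cy,y in((.632,.1388,12),(.6234,.0161,48),(.6152,-.11,34)):
    x0,y0=(w2p("top",[[cx,cy,.054]])[0]-17).round().astype(int)
    S=7;im=cv2.resize(np.clip((g[y0:y0+36,x0:x0+36]-40)*1.3,0,255).astype(np.uint8),None,fx=S,fy=S,interpolation=cv2.INTER_CUBIC);im=cv2.cvtColor(im,cv2.COLOR_GRAY2BGR);o=im.copy()
    pr=lambda X:((w2p("top",X)-[x0,y0]+.5)*S).astype(np.int32)
    for i in range(6):
        a=np.radians(y+60*i);u=np.array([np.cos(a),np.sin(a)]);v=np.array([-u[1],u[0]])
        cv2.polylines(o,[pr([[*(np.array([cx,cy])+u*q+v*w),.082] for q,w in((.013,-.00325),(.0195,-.00325),(.0195,.00325),(.013,.00325))])],True,(0,0,255),1)
    th=np.linspace(0,6.283,40)
    for rr,z in((.027,.054),(.008,.094)):cv2.polylines(o,[pr([[cx+rr*np.cos(a),cy+rr*np.sin(a),z] for a in th])],True,(0,255,0),1)
    rows[0].append(im);rows[1].append(o)
cv2.imwrite("pics/ov.png",np.vstack([np.hstack(q) for q in rows]))
```

```text
(no output)
```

View pics/ov.png

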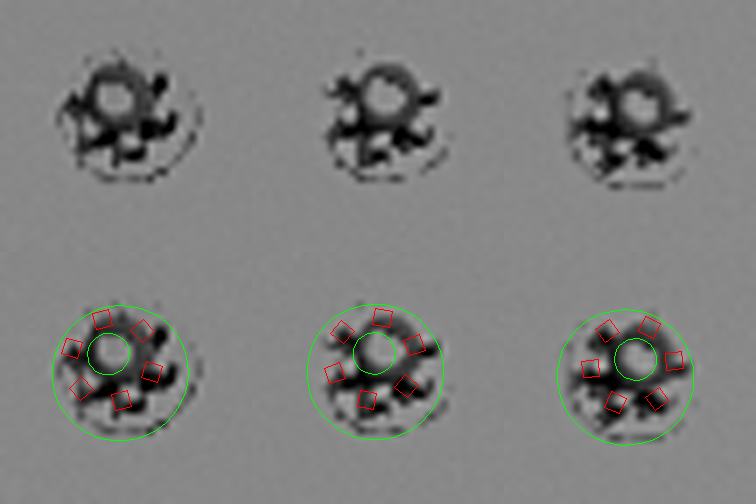

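Create fit2.py:
```python
from h import *
def fit(g,c0,rng=np.arange(-.003,.0031,.001),S=6,N=34):
    x0,y0=(w2p("top",[[*c0,.06]])[0]-N/2).round().astype(int)
    P=g[y0:y0+N,x0:x0+N]
    pr=lambda X:((w2p("top",X)-[x0,y0]+.5)*S).astype(np.int32)
    C=cv2.resize
    th=np.linspace(0,2*np.pi,40); res=[]
    cam=-cm("top")["R"].T@cm("top")["t"]
    for yaw in range(0,60,2):
      for dx in rng:
        for dy in rng:
          c=np.array([c0[0]+dx,c0[1]+dy])
          ring=lambda rr,z:np.c_[c[0]+rr*np.cos(th),c[1]+rr*np.sin(th),np.full(40,z)]
          L=np.zeros((5,N*S,N*S),np.float32) # seat,top,side,nx,ny
          def put(X,v):
              m=np.zeros((N*S,N*S),np.uint8);cv2.fillConvexPoly(m,cv2.convexHull(pr(X)),1);m=m>0
              for k in range(5):L[k][m]=v[k]
          put(ring(.027,.054),(1,0,0,0,0))
          put(np.r_[ring(.0135,.054),ring(.0135,.082)],(0,0,1,0,0))
          T=[]
          for i in range(6):
            a=np.radians(yaw)+i*np.pi/3;u=np.array([np.cos(a),np.sin(a)]);v=np.array([-u[1],u[0]])
            q=[c+u*p+v*w for p,w in((.0135,-.00325),(.0195,-.00325),(.0195,.00325),(.0135,.00325))]
            T.append([[*x,.082] for x in q])
            for j,n in((0,-v),(1,u),(2,v)):
                if n@(cam[:2]-q[j])>0: put([[*q[j],.054],[*q[j+1],.054],[*q[j],.082],[*q[j+1],.082]],(0,0,1,n[0],n[1]))
          for t in T: put(t,(0,1,0,0,0))
          no=np.zeros((N*S,N*S),np.uint8);cv2.fillConvexPoly(no,cv2.convexHull(pr(np.r_[ring(.0135,.082),ring(.008,.094)])),255)
          A=np.stack([C(l,(N,N),interpolation=cv2.INTER_AREA) for l in L]+[np.ones((N,N),np.float32)],-1)
          ok=C(no,(N,N),interpolation=cv2.INTER_AREA)<60
          A=A[ok];b=P[ok];s=np.linalg.lstsq(A,b,rcond=None)[0]
          res.append((1-((A@s-b)**2).sum()/((b-b.mean())**2).sum(),yaw,dx,dy,s.round(0)))
    res.sort(key=lambda q:-q[0]);return res
```

Run:
```python
from fit2 import *
g=np.load("g.npy")
for c in((.634,.1365),(.6264,.0118),(.6178,-.1125)):
    R=fit(g,c);b=R[0];print(round(b[0],3),b[1],c[0]+b[2],c[1]+b[3],b[4])
    m={}
    for q in R:m.setdefault(q[1],round(q[0],3))
    print(dict(list(m.items())[:12]))
```

```text
0.733 12 0.635 0.1355 [ -12.    1. -107.   -0.  -19.  144.]
{12: np.float64(0.733), 14: np.float64(0.727), 10: np.float64(0.714), 16: np.float64(0.708), 8: np.float64(0.67), 18: np.float64(0.656), 6: np.float64(0.601), 20: np.float64(0.596), 22: np.float64(0.545), 4: np.float64(0.526), 24: np.float64(0.489), 2: np.float64(0.483)}
0.699 50 0.6254 0.0118 [  -9.    0. -100.    8.  -20.  145.]
{50: np.float64(0.699), 52: np.float64(0.697), 54: np.float64(0.664), 48: np.float64(0.654), 56: np.float64(0.609), 46: np.float64(0.593), 44: np.float64(0.528), 58: np.float64(0.526), 42: np.float64(0.497), 0: np.float64(0.477), 40: np.float64(0.452), 2: np.float64(0.427)}
0.728 36 0.6168 -0.1115 [ -9.  -9. -93.  10.   1. 145.]
{36: np.float64(0.728), 34: np.float64(0.717), 38: np.float64(0.712), 32: np.float64(0.694), 40: np.float64(0.664), 30: np.float64(0.641), 42: np.float64(0.639), 44: np.float64(0.592), 28: np.float64(0.583), 46: np.float64(0.55), 26: np.float64(0.536), 48: np.float64(0.519)}
```

```bash
python3 -c "
from h import *
go([.455,-.10,.12],69)"
```

```text
pos [ 0.2892 -0.5447  0.2183] t 14.97 d [ 0.2193 -0.4208  0.0984]
jaw yaw -82.9 tilt [ 1.e-04  3.e-04 -1.e+00]
rz 0.49  alt -2.652 q6 0.294
```

Request:
drive_effector(
  motion={"offsets": [[0.027,-0.05,0,0,0,0.1],[0.055,-0.105,0,0,0,0.2],[0.08,-0.16,0,0,0,0.3],[0.11,-0.21,0,0,0,0.4],[0.14,-0.265,0,0,0,0.49],[0.165,-0.315,0.02,0,0,0.49],[0.192,-0.37,0.05,0,0,0.49],[0.219,-0.421,0.08,0,0,0.49],[0.219,-0.421,0.098,0,0,0.49],[0.219,-0.421,0.098,0,0,0.49],[0.219,-0.421,0.098,0,0,0.49]]},
)

```text
time_s: 16.35
ee_pos: [0.455, -0.1015, 0.1211]
eef_rot: [[0.933, -0.36, 0.001], [-0.36, -0.933, -0.001], [0.001, 0.0, -1.0]]
contact_force: [0.8, -0.5, 0.3]
width: 0.0798
grasp_force: 0.0
```

```bash
python3 -c "
from h import *
go([.455,-.10,.02],69)"
```

```text
pos [ 0.455  -0.1015  0.1211] t 16.35 d [-0.0007 -0.0014  0.1011]
jaw yaw -111.1 tilt [ 1.2e-03 -6.0e-04 -1.0e+00]
rz -0.001  alt 3.14 q6 1.626
```

Request:
drive_effector(
  motion={"offsets": [[0,-0.001,0.04,0,0,0],[0,-0.001,0.08,0,0,0],[0,-0.001,0.1,0,0,0],[0,-0.001,0.101,0,0,0],[0,-0.001,0.101,0,0,0]]},
)

```text
time_s: 16.98
ee_pos: [0.4562, -0.1013, 0.0206]
eef_rot: [[0.933, -0.361, 0.003], [-0.361, -0.933, -0.001], [0.003, -0.0, -1.0]]
contact_force: [0.5, -0.1, 0.2]
width: 0.0801
grasp_force: 0.0
```

Request:
drive_effector(
  motion={"offsets": [[0,0,0,0,0,0],[0,0,0,0,0,0],[0,0,0,0,0,0],[0,0,0,0,0,0]]},
  jaw=0.04,
)

```text
time_s: 17.48
ee_pos: [0.4564, -0.1008, 0.0209]
eef_rot: [[0.933, -0.36, 0.003], [-0.36, -0.933, -0.001], [0.003, -0.0, -1.0]]
contact_force: [-1.4, -0.2, 6.2]
width: 0.0548
grasp_force: 65.3
```

```bash
python3 -c "
from h import *
go([.617,-.1125,.14],66)"
```

```text
pos [ 0.4564 -0.1008  0.0209] t 17.48 d [ 0.1544 -0.0469 -0.1186]
jaw yaw -111.1 tilt [ 0.003  -0.0011 -1.    ]
rz 0.051  alt -3.091 q6 1.629
```

Request:
drive_effector(
  motion={"offsets": [[0,0,-0.04,0,0,0],[0,0,-0.09,0,0,0],[0,0,-0.115,0,0,0],[0.05,-0.015,-0.119,0,0,0.02],[0.1,-0.03,-0.119,0,0,0.04],[0.14,-0.043,-0.119,0,0,0.051],[0.155,-0.047,-0.119,0,0,0.051],[0.155,-0.047,-0.119,0,0,0.051],[0.155,-0.047,-0.119,0,0,0.051],[0.155,-0.047,-0.119,0,0,0.051]]},
)

```text
time_s: 18.73
ee_pos: [0.615, -0.1119, 0.138]
eef_rot: [[0.913, -0.407, -0.001], [-0.407, -0.913, 0.0], [-0.001, 0.0, -1.0]]
contact_force: [0.6, -0.4, -3.3]
width: 0.055
grasp_force: 65.7
```

```bash
python3 -c "
from h import *
go([.6175,-.1122,.12],66)
crop('scene',200,180,180,140,4,'w1.png')"
```

```text
pos [ 0.615  -0.1119  0.138 ] t 18.73 d [ 0.0024 -0.0008  0.018 ]
jaw yaw -114.0 tilt [-1.5e-03  3.0e-04 -1.0e+00]
rz -0.0  alt 3.141 q6 1.74
```

View pics/w1.png

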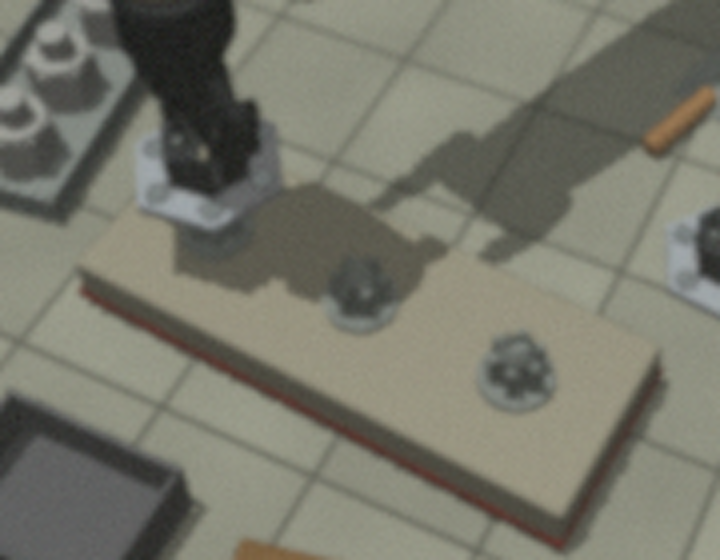

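The wheel is held level above spindle c. I'll lower it gently.

Request:
drive_effector(
  motion={"offsets": [[0.002,-0.001,0.015,0,0,0],[0.002,-0.001,0.028,0,0,0],[0.002,-0.001,0.033,0,0,0],[0.002,-0.001,0.033,0,0,0]]},
)

```text
time_s: 19.27
ee_pos: [0.6179, -0.1119, 0.1041]
eef_rot: [[0.913, -0.407, -0.002], [-0.407, -0.913, 0.001], [-0.002, 0.0, -1.0]]
contact_force: [0.5, -1.5, -3.0]
width: 0.055
grasp_force: 66.0
```

Request:
drive_effector(
  motion={"offsets": [[0,0,0.004,0,0,0],[0,0,0.008,0,0,0],[0,0,0.008,0,0,0]]},
)

```text
time_s: 19.65
ee_pos: [0.6183, -0.1119, 0.0969]
eef_rot: [[0.913, -0.407, -0.001], [-0.407, -0.913, 0.0], [-0.001, 0.0, -1.0]]
contact_force: [-0.7, -0.4, -3.1]
width: 0.055
grasp_force: 66.0
```

Request:
drive_effector(
  motion={"offsets": [[0,0,0.007,0,0,0],[0,0,0.014,0,0,0],[0,0,0.019,0,0,0],[0,0,0.022,0,0,0],[0,0,0.023,0,0,0]]},
)

```text
time_s: 20.27
ee_pos: [0.6184, -0.112, 0.075]
eef_rot: [[0.913, -0.407, -0.001], [-0.407, -0.913, 0.0], [-0.001, 0.0, -1.0]]
contact_force: [-4.2, 1.6, 5.9]
width: 0.0547
grasp_force: 66.7
```

Request:
drive_effector(
  motion={"offsets": [[0,0,0,0,0,0],[0,0,0,0,0,0],[0,0,-0.03,0,0,0],[0,0,-0.08,0,0,0],[-0.03,-0.008,-0.12,0,0,0],[-0.08,-0.02,-0.13,0,0,-0.17],[-0.13,-0.035,-0.13,0,0,-0.34],[-0.18,-0.05,-0.13,0,0,-0.51],[-0.211,-0.061,-0.13,0,0,-0.68],[-0.211,-0.061,-0.13,0,0,-0.855],[-0.211,-0.061,-0.13,0,0,-0.855]]},
  jaw=0.08,
)

```text
time_s: 21.65
ee_pos: [0.4511, 0.0298, 0.2048]
eef_rot: [[0.907, 0.421, 0.002], [0.421, -0.907, -0.0], [0.002, 0.001, -1.0]]
contact_force: [-1.2, -0.1, -0.5]
width: 0.0797
grasp_force: 0.0
```

```bash
python3 -c "
from h import *
go([.446,.228,.12],115)
im=r.get_image('top')[:,:,::-1]
k=lambda x,y,w,h,f:cv2.resize(im[y:y+h,x:x+w],None,fx=f,fy=f,interpolation=cv2.INTER_CUBIC)
cv2.imwrite('pics/w2.png',k(130,100,260,150,3))"
```

```text
pos [0.4511 0.0298 0.2048] t 21.65 d [ 0.0787 -0.182   0.0848]
jaw yaw -65.1 tilt [ 2.e-03 -1.e-04 -1.e+00]
rz -0.002  alt 3.14 q6 1.106
```

View pics/w2.png

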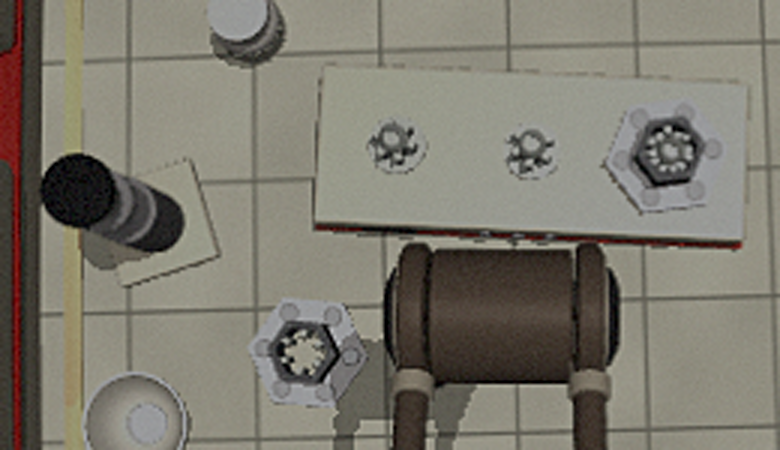

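Wheel c is home on its seat and centred. The left wheel is unmoved at about (232.7,217.3).

Request:
drive_effector(
  motion={"offsets": [[0.025,-0.057,0.01,0,0,0],[0.05,-0.115,0.03,0,0,0],[0.079,-0.175,0.06,0,0,0],[0.079,-0.182,0.1,0,0,0],[0.079,-0.182,0.14,0,0,0],[0.079,-0.182,0.16,0,0,0],[0.079,-0.182,0.16,0,0,0]]},
)

```text
time_s: 22.58
ee_pos: [0.4444, 0.2271, 0.0424]
eef_rot: [[0.908, 0.42, -0.004], [0.42, -0.908, -0.002], [-0.004, -0.0, -1.0]]
contact_force: [-0.5, 0.7, -0.1]
width: 0.0799
grasp_force: 0.0
```

```bash
python3 -c "
from h import *
go([.4463,.2282,.02],115)"
```

```text
pos [0.4444 0.2271 0.0424] t 22.57 d [ 0.0023 -0.0002  0.0224]
jaw yaw -65.2 tilt [-0.004  -0.0016 -1.    ]
rz -0.003  alt 3.139 q6 1.523
```

Request:
drive_effector(
  motion={"offsets": [[0.002,0,0.02,0,0,0],[0.002,0,0.024,0,0,0],[0.002,0,0.024,0,0,0]]},
)

```text
time_s: 22.95
ee_pos: [0.448, 0.2288, 0.021]
eef_rot: [[0.907, 0.421, 0.001], [0.421, -0.907, 0.0], [0.001, 0.0, -1.0]]
contact_force: [-0.9, -0.0, 0.5]
width: 0.08
grasp_force: 0.0
```

Request:
drive_effector(
  motion={"offsets": [[0,0,0,0,0,0],[0,0,0,0,0,0],[0,0,0,0,0,0],[0,0,0,0,0,0]]},
  jaw=0.04,
)

```text
time_s: 23.45
ee_pos: [0.4485, 0.2293, 0.0216]
eef_rot: [[0.907, 0.422, 0.002], [0.422, -0.907, 0.001], [0.002, -0.0, -1.0]]
contact_force: [0.5, -0.2, 6.8]
width: 0.055
grasp_force: 65.3
```

```bash
python3 -c "
from h import *
go([.635,.136,.14],103)"
```

```text
pos [0.4485 0.2293 0.0216] t 23.45 d [ 0.1301  0.1632 -0.1181]
jaw yaw -65.1 tilt [ 0.0022  0.0011 -1.    ]
rz 0.208  alt -2.933 q6 1.521
```

Request:
drive_effector(
  motion={"offsets": [[0,0,-0.04,0,0,0],[0,0,-0.09,0,0,0],[0,0,-0.118,0,0,0],[0.035,0.045,-0.118,0,0,0.1],[0.07,0.09,-0.118,0,0,0.208],[0.105,0.13,-0.118,0,0,0.208],[0.131,0.163,-0.118,0,0,0.208],[0.131,0.163,-0.118,0,0,0.208],[0.131,0.163,-0.118,0,0,0.208],[0.131,0.163,-0.118,0,0,0.208]]},
)

```text
time_s: 24.7
ee_pos: [0.6331, 0.1368, 0.1374]
eef_rot: [[0.974, 0.227, -0.002], [0.227, -0.974, -0.0], [-0.002, -0.0, -1.0]]
contact_force: [-1.2, -0.1, -1.6]
width: 0.055
grasp_force: 65.4
```

```bash
python3 -c "
from h import *
go([.6362,.1362,.104],103)"
```

```text
pos [0.6331 0.1368 0.1374] t 24.7 d [0.003  0.0013 0.0334]
jaw yaw -76.9 tilt [-2.5e-03 -2.0e-04 -1.0e+00]
rz 0.002  alt -3.14 q6 1.487
```

Request:
drive_effector(
  motion={"offsets": [[0.003,0.001,0.015,0,0,0],[0.003,0.001,0.028,0,0,0],[0.003,0.001,0.033,0,0,0],[0.003,0.001,0.033,0,0,0]]},
)

```text
time_s: 25.2
ee_pos: [0.6371, 0.1359, 0.104]
eef_rot: [[0.974, 0.226, -0.002], [0.226, -0.974, -0.0], [-0.002, -0.0, -1.0]]
contact_force: [-0.8, -0.1, -2.9]
width: 0.0548
grasp_force: 65.4
```

Request:
drive_effector(
  motion={"offsets": [[0,0,0.004,0,0,0],[0,0,0.008,0,0,0],[0,0,0.008,0,0,0]]},
)

```text
time_s: 25.58
ee_pos: [0.6372, 0.1362, 0.0966]
eef_rot: [[0.974, 0.226, -0.002], [0.226, -0.974, 0.0], [-0.002, -0.001, -1.0]]
contact_force: [-2.8, 0.5, -3.6]
width: 0.0549
grasp_force: 65.4
```

Request:
drive_effector(
  motion={"offsets": [[0,0,0.007,0,0,0],[0,0,0.014,0,0,0],[0,0,0.019,0,0,0],[0,0,0.022,0,0,0],[0,0,0.0225,0,0,0]]},
)

```text
time_s: 26.2
ee_pos: [0.6371, 0.1361, 0.0757]
eef_rot: [[0.974, 0.226, -0.003], [0.226, -0.974, -0.0], [-0.003, -0.001, -1.0]]
contact_force: [-8.8, 0.8, 6.3]
width: 0.0549
grasp_force: 66.3
```

Request:
drive_effector(
  motion={"offsets": [[0,0,0,0,0,0],[0,0,0,0,0,0],[0,0,-0.03,0,0,0],[0,0,-0.08,0,0,0],[-0.03,0.02,-0.13,0,0,0],[-0.06,0.04,-0.18,0,0,0],[-0.08,0.05,-0.23,0,0,0],[-0.08,0.05,-0.25,0,0,0],[-0.08,0.05,-0.25,0,0,0]]},
  jaw=0.08,
)

```text
time_s: 27.32
ee_pos: [0.5736, 0.0687, 0.3284]
eef_rot: [[0.974, 0.225, 0.009], [0.225, -0.974, -0.0], [0.008, 0.002, -1.0]]
contact_force: [-0.2, -0.7, -1.2]
width: 0.08
grasp_force: 0.0[ WARN:0@2.126] global loadsave.cpp:1063 imwrite_ Unsupported depth image for selected encoder is fallbacked to CV_8U.
```

Run:
```python
from h import *
a=r.get_image('top')[:,:,::-1];b=r.get_image('scene')[:,:,::-1]
f=lambda im,x,y:cv2.resize(im[y:y+80,x:x+66],None,fx=6,fy=6,interpolation=cv2.INTER_CUBIC)
cv2.imwrite('pics/m1.png',np.clip(np.hstack([f(a,135,135),f(b,395,230)])*1.5,0,255))
k=lambda x,y,w,h,f:cv2.resize(a[y:y+h,x:x+w],None,fx=f,fy=f,interpolation=cv2.INTER_CUBIC)
cv2.imwrite('pics/m2.png',np.hstack([f(a,135,135)]))
```

```text
(no output)
```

View pics/m1.png

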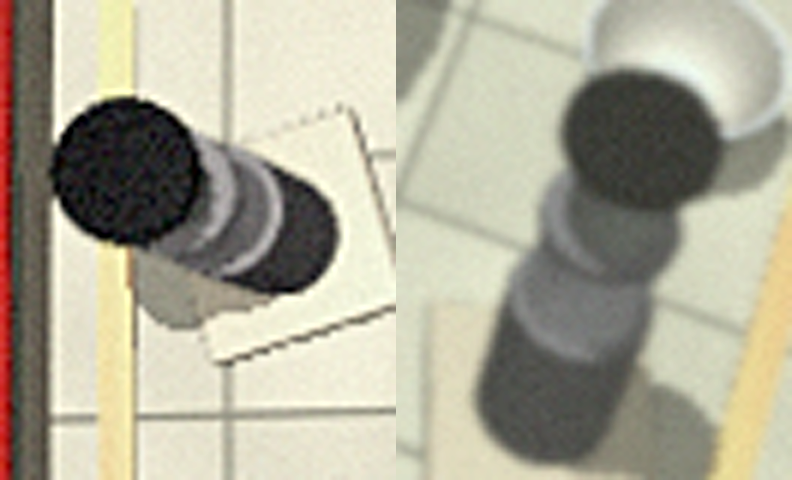

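Run:
```python
from h import *
from scipy.optimize import least_squares
A=np.array([155.6,163.1]);B=np.array([435.4,252.3])
s=least_squares(lambda X:np.r_[w2p("top",[X])[0]-A,w2p("scene",[X])[0]-B],[.58,.37,.24]);print(s.x,s.fun)
q=lambda x,y:p2w("top",(134.6+x/6,134.6+y/6),.012)
a,b=q(345,105),q(215,365);print(a,b,(a+b)/2,np.linalg.norm(a-b))
for z in(.235,.24,.245,.249):print(z,p2w("top",A,z)[:2],p2w("scene",B,z)[:2])
go([s.x[0],s.x[1],.29])
```

```text
[0.57406886 0.37424598 0.22377189] [-0.24165451  0.08797672 -0.23955216  0.02958177]
[0.63644929 0.34180376 0.012     ] [0.5130943  0.40589696 0.012     ] [0.5747718  0.37385036 0.012     ] 0.13901219777300292
0.235 [0.57247023 0.36963265] [0.58245583 0.37454467]
0.24 [0.57167271 0.3678432 ] [0.58633194 0.37446852]
0.245 [0.57087518 0.36605375] [0.59020804 0.37439237]
0.249 [0.57023715 0.36462219] [0.59330893 0.37433145]
pos [0.5716 0.069  0.3243] t 27.43 d [ 0.0713 -0.2968  0.0342]
jaw yaw -77.0 tilt [ 4.e-04 -2.e-04 -1.e+00]
```

Request:
drive_effector(
  motion={"offsets": [[0.015,-0.06,0,0,0,0],[0.03,-0.12,0,0,0,0],[0.045,-0.18,0,0,0,0],[0.06,-0.24,0.01,0,0,0],[0.0715,-0.2965,0.024,0,0,0],[0.0715,-0.2965,0.024,0,0,0],[0.0715,-0.2965,0.024,0,0,0],[0.0715,-0.2965,0.024,0,0,0]]},
  jaw=0,
)

```text
time_s: 28.42
ee_pos: [0.5745, 0.3728, 0.3005]
eef_rot: [[0.974, 0.224, -0.0], [0.224, -0.974, -0.001], [-0.0, 0.001, -1.0]]
contact_force: [0.3, -0.5, -0.3]
width: 0.0001
grasp_force: 0.0
```

Run:
```python
from h import *
go([.5745,.374,.26])
crop('scene',160,160,290,170,2.7,'v1.png')
```

```text
pos [0.5745 0.3728 0.3005] t 28.43 d [ 0.0003 -0.0012  0.0405]
jaw yaw -77.0 tilt [-2.e-04 -8.e-04 -1.e+00]
```

View pics/v1.png

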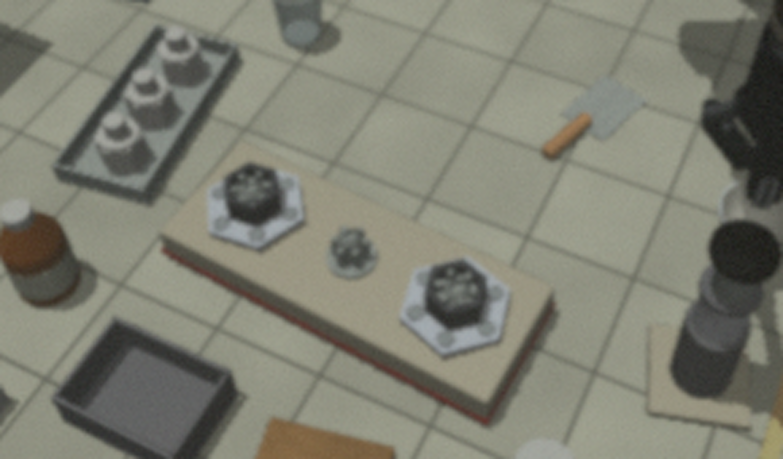

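Both wheels are fully home on seats a and c, all the caps are in the tray, the beaker is standing, and the gripper is above the mast head. I'll push down now.

Request:
drive_effector(
  motion={"offsets": [[0,-0.001,0.015,0,0,0],[0,-0.001,0.03,0,0,0],[0,-0.001,0.045,0,0,0],[0,-0.001,0.06,0,0,0],[0,-0.001,0.07,0,0,0],[0,-0.001,0.08,0,0,0],[0,-0.001,0.09,0,0,0],[0,-0.001,0.1,0,0,0],[0,-0.001,0.1,0,0,0]]},
)

```text
time_s: 29.6
ee_pos: [0.5738, 0.3752, 0.1993]
eef_rot: [[0.974, 0.226, -0.0], [0.226, -0.974, 0.0], [-0.0, -0.0, -1.0]]
contact_force: [-0.6, 0.3, 0.2]
width: 0.0002
grasp_force: 0.0
```

Request:
drive_effector(
  motion={"offsets": [[0,0,0.007,0,0,0],[0,0,0.014,0,0,0],[0,0,0.02,0,0,0]]},
)

```text
time_s: 29.98
ee_pos: [0.5746, 0.3757, 0.1831]
eef_rot: [[0.974, 0.226, 0.002], [0.226, -0.974, 0.001], [0.002, -0.001, -1.0]]
contact_force: [-3.4, -1.8, 11.0]
width: -0.0002
grasp_force: 5.6
```

Request:
drive_effector(
  motion={"offsets": [[0,0,0.008,0,0,0],[0,0,0.016,0,0,0],[0,0,0.024,0,0,0]]},
)

```text
time_s: 30.35
ee_pos: [0.5746, 0.3757, 0.1596]
eef_rot: [[0.974, 0.226, 0.002], [0.226, -0.974, 0.001], [0.002, -0.001, -1.0]]
contact_force: [-3.3, -1.5, 11.0]
width: -0.0001
grasp_force: 5.8
```

Request:
drive_effector(
  motion={"offsets": [[0,0,0.006,0,0,0],[0,0,0.012,0,0,0],[0,0,0.015,0,0,0]]},
)

```text
time_s: 30.72
ee_pos: [0.5746, 0.3757, 0.1441]
eef_rot: [[0.974, 0.226, 0.002], [0.226, -0.974, 0.001], [0.002, -0.001, -1.0]]
contact_force: [-2.7, -1.9, 10.1]
width: -0.0001
grasp_force: 5.3
```

Request:
drive_effector(
  motion={"offsets": [[0,0,0.004,0,0,0],[0,0,0.007,0,0,0],[0,0,0.009,0,0,0],[0,0,0.009,0,0,0]]},
)

```text
time_s: 31.22
ee_pos: [0.5746, 0.3758, 0.137]
eef_rot: [[0.974, 0.226, 0.002], [0.226, -0.974, 0.001], [0.002, -0.001, -1.0]]
contact_force: [-5.5, -3.1, 16.4]
width: -0.0001
grasp_force: 8.1
```

Request:
drive_effector(
  motion={"offsets": [[0,0,0.002,0,0,0],[0,0,0.004,0,0,0],[0,0,0.004,0,0,0]]},
)

```text
time_s: 31.6
ee_pos: [0.5748, 0.3758, 0.1368]
eef_rot: [[0.974, 0.226, 0.002], [0.226, -0.974, 0.001], [0.002, -0.001, -1.0]]
contact_force: [-11.1, -6.0, 29.6]
width: -0.0002
grasp_force: 14.7
```

Request:
drive_effector(
  motion={"offsets": [[0,0,-0.02,0,0,0],[0,0,-0.08,0,0,0],[0,0,-0.14,0,0,0],[-0.1,0.05,-0.2,0,0,0],[-0.1,0.1,-0.2,0,0,0],[-0.1,0.1,-0.2,0,0,0],[-0.1,0.1,-0.2,0,0,0],[-0.1,0.1,-0.2,0,0,0]]},
)

```text
time_s: 32.6
ee_pos: [0.4993, 0.2556, 0.3282]
eef_rot: [[0.974, 0.226, 0.0], [0.226, -0.974, 0.001], [0.0, -0.001, -1.0]]
contact_force: [0.8, -0.2, -0.8]
width: 0.0003
grasp_force: 0.0
```

Run:
```python
from h import *
a=r.get_image('top')[:,:,::-1];b=r.get_image('scene')[:,:,::-1]
cv2.imwrite('pics/e1.png',cv2.resize(np.vstack([a[90:280,130:480],b[140:330,150:500]]),None,fx=1.57,fy=1.57,interpolation=cv2.INTER_CUBIC))
```

```text
(no output)
```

View pics/e1.png

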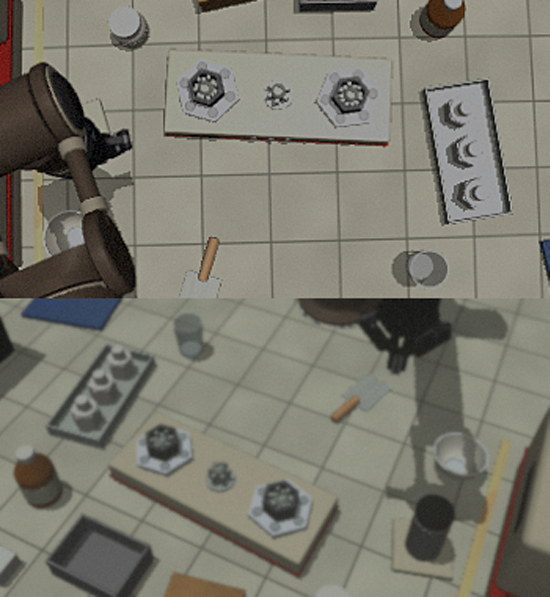

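The mast is fully down, both wheels are home, the caps are in the tray and the beaker is upright.

```bash
python3 -c "
from rig import r
print(r.hand_in())"
```

```text
the job is handed in; nothing more can be done
None
```

I handed the job in at about 33 s: all three caps are in the tray, both wheels present are home on seats a and c, the mast is pushed fully down (inner tube, then middle), and the beaker still stands; no verdict was returned.

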